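# Show the label of the slide from the projector carriage

### The job

Loosen the clamp knob of the slide projector's carriage, draw the carriage out from under the lamp visor to its end stop and take out the slide that stands in it; leave the three slides in the rack and the other things on the table where they are. Find the slide's frosted end by its small corner notch (frosted face towards you and frosted end up, the notch is at the upper right) and present it for reading: level, frosted label face up, the middle of the frosted end over the middle of the round puck light, about 12 cm above the table. Finish still holding it there in the gripper, steady and clear of the light and the bench.

Things in the scene. Friction and masses are not known exactly. Their poses are not given: they have to be found in the camera images.
- bench: Slide projector bench, fixed: plywood board 18 mm thick, 270 mm (x) by 440 mm (y); origin under its middle on the table, z up. y runs along the aluminium track, +y towards the lamp; the track is at x = -100 mm.
- rack (a point): Middle of the wooden rack for three waiting slides on the board beside the lamp, at the height of the slides' middles (83 mm above the table), axes as the bench; the slides stand here and 32 mm either side along y, their tops 128 mm above the table. They are to stay there
- visor (a point): Middle of the top of the flat visor over the carriage's home place: 60 mm wide, 56 mm along the track, 3 mm thick, top 139 mm above the table, axes as the bench. It is fixed to the dark steel lamp house, a box 80 mm wide whose near face is 28 mm further along +y, 115 mm long, top 140 mm above the table
- lens (a point): Top of the black objective lens beyond the carriage's end stop, 110 mm above the table; lens and stand are 70 mm wide and 36 mm along the track, fixed
- carriage (a joint): The plywood slide carriage: 0 = home under the visor, grows as it is drawn along the bench's -y away from the lamp, 0.145 m = end stop. About 1.5 N of drag once free; locked hard while the knob is tight
- slot (a point): On the carriage, axes as the bench: middle of the floor of its slide groove, 38 mm above the table. The slide in it has its middle 45 mm and its top 90 mm above this point. Groove 9.6 mm wide between two lips 24 mm wide, 18 mm high, and a 7 mm high pin beside each long edge: lift at least 20 mm straight up to free it. Plate 56 mm along the track, its top 6 mm lower
- clamp_knob (a joint): Clamp knob of the carriage: 0 = tight, grows as it is turned anticlockwise seen from above, stop at 1.9 rad; tight it holds the carriage against 30 N, from 0.5 rad it drags, from 0.9 rad it is free. It stays where it is left; takes about 0.15 N m
- knob_grip (a point): Middle of the clamp knob's upright black wing, on its vertical axis, 61 mm above the table and 100 mm beside the slot towards the robot. The wing is 46 mm long along this point's y axis, 13 mm thick along its x, 26 mm tall (top 73 mm above the table); it moves with the carriage and can also be used to pull it
- puck: Round puck light lying on the table, 70 mm diameter, 23 mm high, grey rim and white dome, fixed. Origin in the middle of its underside
- slide_a: One of four alike slides: clear acrylic, 90 x 40 x 8 mm, about 40 g, silver dots, upright on a short end, faces square to the track. Origin: middle. x: along the 90 mm to the frosted end; y: across; z: out of the frosted face. Frosted on one face, last 28 mm: the label. 8 x 8 mm notch in the +x, -y corner. Stands frosted end up or down, label to the lamp or to the lens, in the carriage or rack
- slide_b: Same slide as slide_a, same axes and origin; stands in the carriage or the rack
- slide_c: Same slide as slide_a, same axes and origin; stands in the carriage or the rack
- slide_d: Same slide as slide_a, same axes and origin; stands in the carriage or the rack
- slide_a_label (a point): Middle of the frosted label patch of slide_a: 31 mm from its middle towards the frosted end, on the frosted face
- slide_b_label (a point): Middle of the frosted label patch of slide_b: 31 mm from its middle towards the frosted end, on the frosted face
- slide_c_label (a point): Middle of the frosted label patch of slide_c: 31 mm from its middle towards the frosted end, on the frosted face
- slide_d_label (a point): Middle of the frosted label patch of slide_d: 31 mm from its middle towards the frosted end, on the frosted face
- glitter_jar: Bystander: small glass jar, 54 mm diameter, 65 mm high, origin under its middle
- glue_stick: Bystander: upright glue stick, 31 mm diameter, 95 mm high, origin under its middle
- tape_roll: Bystander: roll of tape lying flat, 84 mm diameter, 20 mm high, origin under its middle

How it is judged:
By the outcome, as a careful person would: the job done as asked, in the order asked, and still so for the second after the job is handed in, while the arm keeps its last pose, push and grip.
It also fails if it takes over 50 s, if anything falls off the work surface, if the arm or the gripper's body presses on something with over 40 N, if the wrist force passes 120 N, or if a joint passes its speed limit or range.

### The arm

A 6-joint arm with a two-finger parallel gripper is mounted at the origin on the work surface. World frame = base frame: x ahead of the robot, y to its left, z up, the work surface at z = 0. Lengths are in m, angles in rad, forces in N, time in s.
With the tool pointing down it reaches from about 0.375 to 0.9 m from the base axis. Payload 3.1 kg.
Tool frame: the origin (TCP) lies between the finger pads; the fingertips stand 8 mm ahead of it and the grasp point (between the pads) lies 11 mm behind it; z points along the fingers, y is the line along which they close (so a half turn about z gives the same grasp; the last joint's range is limited). The gripper opens to 87 mm and grips with 3 to 60 N. Pads are 19 mm wide; open, the fingers measure 117 mm over their backs; the gripper's body (75 mm by 190 mm) begins 51 mm behind the grasp point.
Start: joints at [1.014, 0.527, 1.433, -0, 1.181, -0.178], TCP at [0.231, 0.581, 0.231] pointing down, gripper open.
Joint ranges: [-3.08, 3.08], [-0.75, 2.2], [0.22, 2.44], [-1.43, 4.57], [0, 2.65], [-2.85, 2.85]. Speed limits (rad/s): [2.79, 2.79, 3.14, 3.14, 3.14, 3.14].

### API

Orientations are given as a unit quaternion [x, y, z, w].
In Python, from rig import robot, vision, job gives the robot as it stands.
- The arm moves only by the shell command python3 -m handwheel 'ROWS' [OPENING] [FORCE]. ROWS is JSON, a list of rows, each a list of 4 numbers: the shift along the tool's x, y, z as a fraction of full scale, then the turn about the tool's z as a fraction of full scale. A call has 1 to 20 rows; each row is the pose to reach, as a shift and turn from the pose commanded when the call began, along the tool's axes at that moment, turning the shorter way round; what a row does not reach only later rows make up. Full scale, the value 1, is 300 mm for a shift and 2 pi rad for a turn. A row lasts 1/12 s, in which the tool goes at most 41.7 mm and 7.16 degrees, less where a joint would pass 70% of its speed; a pose out of reach is approached as far as the arm can. A call with a number of a shift or a turn outside -1 to 1 is refused whole. A call with a gripper value outside its range is refused whole. OPENING is the opening in per cent of the stroke, from 0 (shut) to 100 (fully open), set as the call begins (- or left out, the last holds). The fingers move at their own pace and stop on an object; FORCE is the grip in N (left out, the last holds). Time passes only in rows, so rows that repeat a pose let the fingers close. It gives the time, the measured TCP pose, the force, the opening and the grip force at its end, in the units of the state.
- robot.get_obs(): the state, without advancing time (a new reading comes with each control period).
- vision.camera(name): name is "scene" or "top" or "wrist"; returns a dict with "frame" (420x560x3 uint8, red, green, blue), "K" (3x3 intrinsics, pixels), "cam_to_world" (4x4, takes a point from camera to world coordinates); the wrist camera has in their place "hand_eye" (4x4, takes a point from camera to tool coordinates, whose origin is the TCP and whose axes are the flange's). Camera axes: x right, y down, z forward; pixel columns grow to the right and rows downward; lengths in m; the calibration is good to about 2 mm. A picture is of the moment at which its call begins: read the wrist's pose just before it. There is no depth.
- job.hand_in(): hands the job in; it is judged then, once.
Trained networks look in the newest picture that a camera, given by its name, has taken for a name from the list of things; names that differ only in an ending like _2 or _b are one class to them, and where a whole thing is asked for, a point or a joint stands for the part that bears it (a point fixed in the world has none). Each returns a list of dicts, best first, with "conf" (0 to 1); they miss things now and then, are a little off and sometimes report something else, mostly with a low value. They report only what shows in the picture. A call takes as long as a camera call.
- vision.look_for(camera, label): "point" ([row, column] in pixels, amid what is visible of it).
- vision.outline_of(camera, label): "mask" (420x560 bool, what is visible of it) and "point" ([row, column] in pixels, amid what is visible of it).
The state is a dict: "time": time; "q": joint angles; "joint_velocities": joint speeds; "joint_torque": joint torques, N m; "position": TCP position; "tool_rot": TCP orientation; "ft_force": force on the tool from outside, world axes, zero at the start; "moment": the same for the moment, N m; "grip_width": finger opening in m; "grip_force": force on a finger pad.
Only numpy, scipy, OpenCV 4.12 (cv2) and the standard library are available. Lean on these libraries where they do the work, as an engineer would, in place of code of your own. Each camera call takes 0.05 s, during which the arm holds its last target. There are 200 camera calls.

## Working session

There is one attempt and no reset: what is moved stays moved. The work goes in short steps, Python scripts to look and compute and a shell command to move; the robot and the scene stay as the last step left them, time stands still between calls to the robot, and variables do not carry over. Pictures are saved under pics/ and viewed, at most 12 in all, crops included, and the job is handed in when it is done.

```bash
mkdir -p pics; cat > h.py <<'E'
import numpy as np,cv2
from rig import robot,vision,job
from scipy.spatial.transform import Rotation as R
def ray(cam,p,c):
    K=np.array(c["K"]);d=np.linalg.inv(K)@[p[1],p[0],1]
    if "cam_to_world" in c: T=np.array(c["cam_to_world"])
    else:
        o=c["obs"];T=np.eye(4);T[:3,:3]=R.from_quat(o["tool_rot"]).as_matrix();T[:3,3]=o["position"];T=T@np.array(c["hand_eye"])
    return T[:3,3],T[:3,:3]@d
def take(cam,fn=None):
    o=robot.get_obs();c=dict(vision.camera(cam));c["obs"]=o
    if fn: cv2.imwrite("pics/"+fn,c["frame"][:,:,::-1])
    return c
def atz(cam,p,c,z):
    o,d=ray(cam,p,c);return o+d*(z-o[2])/d[2]
def proj(c,P):
    K=np.array(c["K"])
    if "cam_to_world" in c: T=np.array(c["cam_to_world"])
    else:
        o=c["obs"];T=np.eye(4);T[:3,:3]=R.from_quat(o["tool_rot"]).as_matrix();T[:3,3]=o["position"];T=T@np.array(c["hand_eye"])
    q=np.linalg.inv(T)@np.append(P,1);q=K@q[:3];return q[:2]/q[2]
E
python3 - <<'E'
from h import *
Z=dict(visor=.139,lens=.11,slot=.038,knob_grip=.061,clamp_knob=.061,puck=.012,rack=.083,glitter_jar=.03,glue_stick=.05,tape_roll=.01,bench=.018,slide_a=.083,slide_a_label=.114,carriage=.03)
for cam in("scene","top"):
    c=take(cam,cam+"1.png")
    print(cam,c["K"][0],np.array(c["cam_to_world"]).round(3).tolist())
    for k,z in Z.items():
        for r in vision.look_for(cam,k)[:5]:
            if r["conf"]>.2: print(k,np.round(r["conf"],2),np.round(r["point"]),atz(cam,r["point"],c,z).round(3))
o=robot.get_obs();print(o)
E
```

```text
scene [503.6840627   0.        279.4119904] [[0.63, 0.549, -0.549, 1.221], [0.777, -0.436, 0.455, -0.683], [0.011, -0.713, -0.701, 1.029], [0.0, 0.0, 0.0, 1.0]]
visor 0.65 [234. 337.] [ 0.678 -0.053  0.139]
lens 0.97 [233. 338.] [ 0.66  -0.026  0.11 ]
slot 0.76 [203. 335.] [0.529 0.096 0.038]
knob_grip 0.69 [192. 322.] [0.487 0.083 0.061]
clamp_knob 0.59 [190. 325.] [0.486 0.093 0.061]
puck 0.8 [241. 189.] [ 0.372 -0.294  0.012]
puck 0.21 [186. 399.] [0.577 0.319 0.012]
rack 0.81 [231. 339.] [ 0.642 -0.003  0.083]
glitter_jar 0.78 [138. 352.] [0.33  0.363 0.03 ]
glitter_jar 0.73 [206. 334.] [0.529 0.091 0.03 ]
glue_stick 0.98 [291. 136.] [ 0.46 -0.49  0.05]
glue_stick 0.44 [138. 354.] [0.355 0.345 0.05 ]
tape_roll 0.84 [336. 204.] [ 0.642 -0.42   0.01 ]
bench 0.95 [236. 340.] [0.616 0.034 0.018]
slide_a 0.75 [199. 354.] [0.581 0.112 0.083]
slide_a 0.64 [186. 399.] [0.62  0.253 0.083]
slide_a 0.62 [198. 394.] [0.646 0.203 0.083]
slide_a 0.47 [181. 403.] [0.613 0.274 0.083]
slide_a_label 0.64 [138. 353.] [0.407 0.276 0.114]
slide_a_label 0.49 [189. 399.] [0.647 0.211 0.114]
carriage 0.
[... 1139 characters left out ...]
 1.01351267e+00,  5.27517051e-01,  1.43270993e+00,  1.41733191e-05,
        1.18137194e+00, -1.78496449e-01]), 'joint_velocities': array([ 9.17062880e-06, -1.15914732e-03, -1.69267124e-03,  4.84506162e-04,
        1.53624616e-04,  1.23210601e-03]), 'joint_torque': array([-6.08412229e-04, -4.40016210e+01, -1.76980698e+01,  6.33423566e-02,
        5.05138363e-02, -2.48151144e-05]), 'position': array([0.23107741, 0.58069219, 0.23053474]), 'tool_rot': array([ 1.88266017e-01,  9.82118072e-01, -5.65540936e-07, -7.24417250e-06]), 'ft_force': array([-0.04133258, -0.72054168, -0.14807424]), 'moment': array([-0.01191667, -0.02249505,  0.00303441]), 'grip_force': 0.0, 'grip_width': 0.08697560081096539}
```

View images.

```bash
python3 - <<'E'
import cv2
a=cv2.imread("pics/top1.png")[130:300,120:320];b=cv2.imread("pics/scene1.png")[120:320,230:450]
cv2.imwrite("pics/top_c.png",cv2.resize(a,None,fx=3.5,fy=3.5,interpolation=3))
cv2.imwrite("pics/scene_c.png",cv2.resize(b,None,fx=3,fy=3,interpolation=3))
E
```

```text
(no output)
```

View pics/top_c.png

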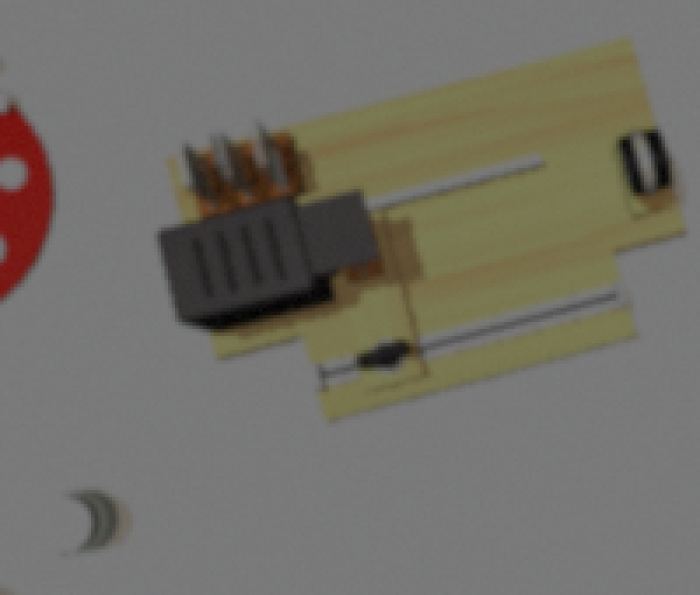

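View pics/scene_c.png

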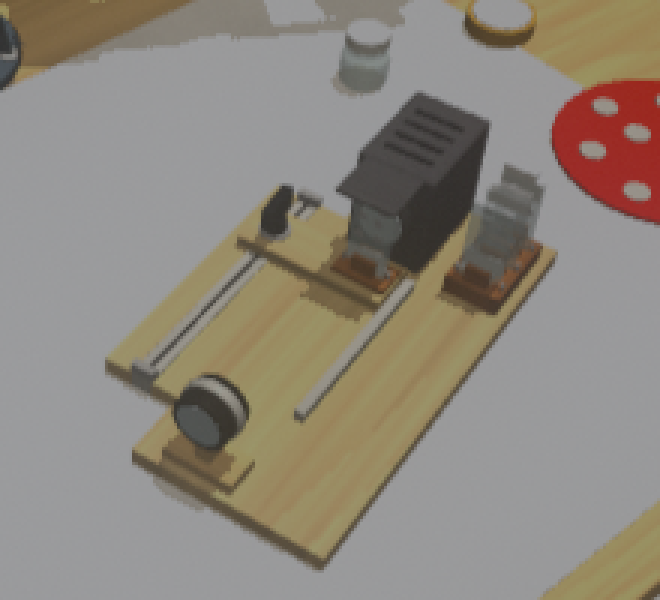

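```bash
python3 - <<'E'
from h import *
c=take("top");f=lambda x,y,z:atz("top",(130+y/3.5,120+x/3.5),c,z).round(4)
A=f(632,38,.018);B=f(168,158,.018);print(A,B,np.linalg.norm(A-B),np.degrees(np.arctan2(*(B-A)[[1,0]])))
print("track",f(320,375,.025),f(615,293,.025),"knob",f(385,353,.065),"visor ctr",f(340,234,.139),"lens",f(645,165,.11))
o=robot.get_obs();c=take("wrist");print(c["hand_eye"],c["K"],o["time"])
E
```

```text
[ 0.7709 -0.1296  0.018 ] [0.6554 0.2939 0.018 ] 0.4389675386631681 105.25511870305779
track [0.4577 0.1509 0.025 ] [ 0.532  -0.1129  0.025 ] knob [0.475  0.0884 0.065 ] visor ctr [0.5677 0.1174 0.139 ] lens [ 0.6323 -0.1347  0.11  ]
[[ 1.46344466e-04 -9.58002116e-01 -2.86761093e-01  7.85501196e-02]
 [ 9.99999880e-01  6.07042159e-06  4.90055921e-04  8.26818941e-04]
 [-4.67733849e-04 -2.86761130e-01  9.58002002e-01 -1.52998971e-01]
 [ 0.00000000e+00  0.00000000e+00  0.00000000e+00  1.00000000e+00]] [[344.33563339   0.         278.35948984]
 [  0.         344.33563339 209.3607028 ]
 [  0.           0.           1.        ]] 1.55
```

```bash
python3 -m handwheel '[[-0.68,-0.61,0,0],[-0.68,-0.61,0,0],[-0.68,-0.61,0,0],[-0.68,-0.61,0,0],[-0.68,-0.61,0,0],[-0.68,-0.61,0,0],[-0.68,-0.61,0,0]]' && python3 -m handwheel '[[-0.68,-0.61,0,-0.1025],[-0.68,-0.61,0,-0.1025],[-0.68,-0.61,0,-0.1025],[-0.68,-0.61,0,-0.1025],[-0.68,-0.61,0,-0.1025],[-0.68,-0.61,0,-0.1025],[-0.68,-0.61,0,-0.1025],[-0.68,-0.61,0,-0.1025],[-0.68,-0.61,0,-0.1025]]' 0 20
cat >> h.py <<'E'
def show(): 
    o=robot.get_obs();M=R.from_quat(o["tool_rot"]).as_matrix()
    print("t",o["time"],"pos",o["position"].round(4),"yaw",np.degrees(np.arctan2(M[1,1],M[0,1])).round(2),"F",o["ft_force"].round(1),"w",round(o["grip_width"],4),"gf",round(o["grip_force"],1),"q",o["q"].round(2))
def plan(x,y,z,yaw=None):
    o=robot.get_obs();M=R.from_quat(o["tool_rot"]).as_matrix();y0=np.arctan2(M[1,1],M[0,1])
    d=M.T@(np.array([x,y,z])-o["position"])/.3
    t=0 if yaw is None else -((np.radians(yaw)-y0+np.pi)%(2*np.pi)-np.pi)/2/np.pi
    print("row",d.round(4),round(t,4));return d
E
python3 - <<'E'
from h import *
show();c=take("wrist","w1.png")
for k in("knob_grip","clamp_knob","slot"):
    for r in vision.outline_of("wrist",k)[:2]:
        m=r["mask"];print(k,r["conf"],r["point"],atz("w",r["point"],c,.065))
        if k=="clamp_knob": print(cv2.minAreaRect(np.argwhere(m)[:,::-1].astype(np.float32)))
E
```

```text
time: 2.18
position: [0.354, 0.332, 0.2307]
tool_rot: [0.189, 0.982, -0.001, 0.0]
ft_force: [-0.0, 0.2, -0.0]
grip_width: 0.087
grip_force: 0.0
time: 2.93
position: [0.4776, 0.0863, 0.2309]
tool_rot: [-0.13, 0.992, -0.001, 0.001]
ft_force: [-0.3, -0.5, -0.0]
grip_width: 0.035
grip_force: 0.0
t 2.9333 pos [0.4776 0.0863 0.2309] yaw 104.91 F [-0.3 -0.5 -0. ] w 0.035 gf 0.0 q [-0.05  0.34  1.78 -0.    1.02 -1.88]
knob_grip 0.85 [190.0, 283.1] [0.47500955 0.09059271 0.065     ]
clamp_knob 0.79 [189.5, 283.7] [0.47439139 0.09101612 0.065     ]
((282.67620849609375, 186.4385528564453), (25.07840347290039, 48.52716064453125), 84.80557250976562)
slot 0.83 [217.6, 285.8] [0.50098555 0.10034618 0.065     ]
```

View pics/w1.png

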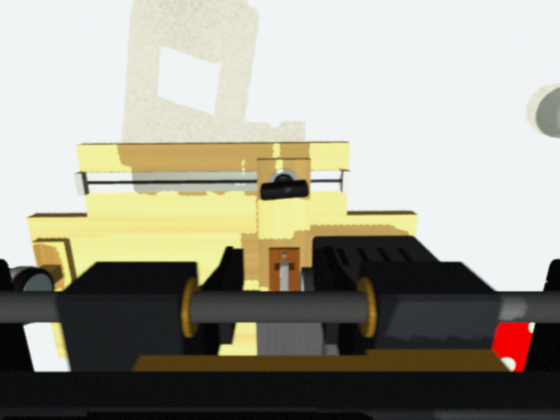

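```bash
python3 - <<'E'
from h import *
ex=np.array([.9646,.2639]);ey=np.array([-.2639,.9646]);k=np.array([.475,.0897])
p=k-.026*ex-.032*ey;print(p);plan(p[0],p[1],.060,105.25)
E
```

```text
[0.4583652 0.0519714]
row [ 0.0834 -0.1111  0.5681] -0.0
```

```bash
python3 -m handwheel '[[0.083,-0.111,0.1,-0.001],[0.083,-0.111,0.2,-0.001],[0.083,-0.111,0.3,-0.001],[0.083,-0.111,0.4,-0.001],[0.083,-0.111,0.5,-0.001],[0.083,-0.111,0.54,-0.001],[0.083,-0.111,0.568,-0.001],[0.083,-0.111,0.568,-0.001],[0.083,-0.111,0.568,-0.001]]' 0 20 && python3 -m handwheel '[[-0.02,-0.001,0,0],[-0.039,-0.002,0,0],[-0.051,-0.003,0,0],[-0.063,-0.003,0,0],[-0.075,0,0,0],[-0.086,0.004,0,0],[-0.093,0.01,0,0],[-0.1,0.016,0,0],[-0.105,0.023,0,0],[-0.11,0.031,0,0],[-0.112,0.037,0,0],[-0.112,0.037,0,0]]'
```

```text
time: 3.88
position: [0.4595, 0.0519, 0.0604]
tool_rot: [-0.136, 0.991, 0.0, 0.0]
ft_force: [0.1, 0.7, 0.6]
grip_width: 0.0007
grip_force: 0.0
time: 4.88
position: [0.4976, 0.0662, 0.0611]
tool_rot: [-0.137, 0.991, -0.005, 0.008]
ft_force: [9.4, -17.7, -6.5]
grip_width: 0.0005
grip_force: 9.7
```

```bash
python3 - <<'E'
from h import *
show();c=take("wrist","w2.png");im=c["frame"][140:320,180:400,::-1];cv2.imwrite("pics/w2c.png",cv2.resize(im,None,fx=2.5,fy=2.5))
E
```

```text
t 4.8833 pos [0.4976 0.0662 0.0611] yaw 105.75 F [  9.4 -17.7  -6.5] w 0.0005 gf 9.7 q [-0.09  0.64  1.89 -0.01  0.59 -1.92]
```

View pics/w2.png

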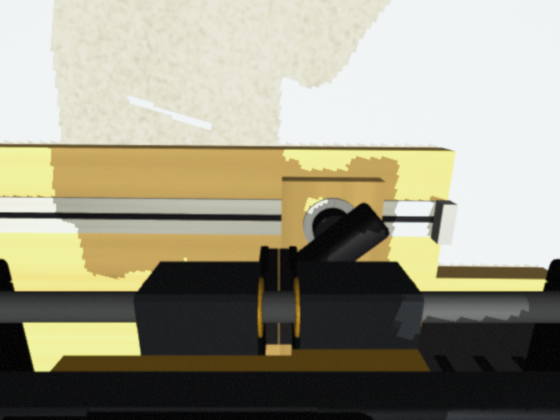

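```bash
python3 -m handwheel '[[0,-0.063,0,0],[0,-0.063,0,0],[0.058,-0.063,0,0],[0.058,-0.063,0,0],[0.048,-0.017,0,0],[0.048,-0.017,0,0],[0.035,0,0,0],[0.03,0.007,0,0],[0.025,0.013,0,0],[0.02,0.018,0,0],[0.015,0.023,0,0],[0.012,0.028,0,0],[0.008,0.033,0,0],[0.007,0.038,0,0],[0.007,0.043,0,0],[0.007,0.043,0,0]]'; python3 - <<'E'
from h import *
show();c=take("wrist","w3.png")
d=R.from_euler("z",0)
o=robot.get_obs()["position"][:2]-np.array([.475,.0897]);print(o@[.9646,.2639],o@[-.2639,.9646])
for r in vision.outline_of("wrist","clamp_knob")[:2]: print(r["conf"],r["point"],cv2.minAreaRect(np.argwhere(r["mask"])[:,::-1].astype(np.float32)))
E
```

```text
time: 6.27
position: [0.4839, 0.0774, 0.0602]
tool_rot: [-0.139, 0.99, -0.004, -0.001]
ft_force: [-1.9, -27.5, 1.1]
grip_width: 0.0008
grip_force: 12.6
t 6.2667 pos [0.4839 0.0774 0.0602] yaw 106.03 F [ -1.9 -27.5   1.1] w 0.0008 gf 12.6 q [-0.06  0.64  1.9  -0.02  0.6  -1.9 ]
0.005349807378259692 -0.014247237806634765
0.65 [238.6, 307.0] ((306.5, 237.0), (46.0, 41.0), 90.0)
```

View pics/w3.png

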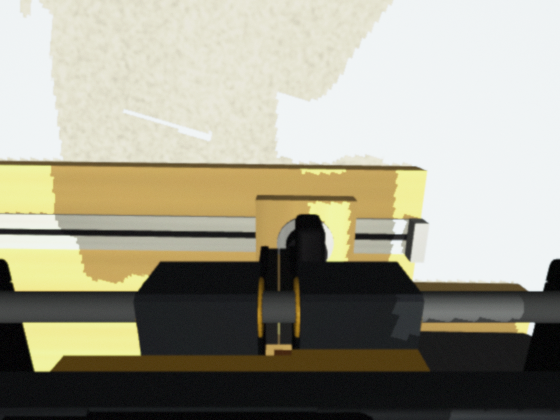

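```bash
python3 -m handwheel '[[0,-0.035,0,0],[0,-0.035,0,0],[0,-0.035,-0.1,0],[0.018,-0.035,-0.2,0],[0.018,0.027,-0.2,0],[0.018,0.027,-0.2,0],[0.018,0.027,-0.2,0],[0.018,0.027,-0.1,0],[0.018,0.027,-0.04,0],[0.018,0.027,0.006,0],[0.018,0.027,0.006,0]]' 60 30 && python3 -m handwheel '[[0,0,0,0],[0,0,0,0],[0,0,0,0],[0,0,0,0],[0,0,0,0]]' 0 30; python3 - <<'E'
from h import *
show();take("scene","s2.png")
for k in("clamp_knob","carriage"):
    for r in vision.look_for("scene",k)[:2]: print(k,r)
E
```

```text
time: 7.28
position: [0.4741, 0.089, 0.0554]
tool_rot: [-0.135, 0.991, 0.001, -0.003]
ft_force: [-1.6, 0.2, -0.5]
grip_width: 0.0514
grip_force: 0.0
time: 7.7
position: [0.4766, 0.089, 0.0591]
tool_rot: [-0.135, 0.991, -0.0, 0.001]
ft_force: [0.3, -0.0, 0.1]
grip_width: 0.0266
grip_force: 0.0
t 7.7 pos [0.4766 0.089  0.0591] yaw 105.56 F [ 0.3 -0.   0.1] w 0.0266 gf 0.0 q [-0.05  0.64  1.92 -0.    0.58 -1.89]
clamp_knob {'point': [191.5, 325.7], 'conf': 0.53}
clamp_knob {'point': [321.4, 195.1], 'conf': 0.5}
carriage {'point': [207.0, 333.5], 'conf': 0.84}
carriage {'point': [184.2, 400.3], 'conf': 0.71}
```

```bash
python3 -m handwheel '[[0,0,0,0],[0,0,0,0],[0,0,0,0],[0,0,0,0],[0,-0.01,0,0],[0,-0.03,0,0],[0,-0.06,0,0]]' 0 30
```

```text
time: 8.43
position: [0.4809, 0.0722, 0.0587]
tool_rot: [-0.136, 0.991, 0.0, 0.0]
ft_force: [-1.0, 1.2, 5.4]
grip_width: 0.0128
grip_force: 30.0
```

```bash
python3 -m handwheel '[[0,-0.05,0,0],[0,-0.1,0,0],[0,-0.16,0,0],[0,-0.22,0,0],[0,-0.28,0,0],[0,-0.33,0,0],[0,-0.37,0,0],[0,-0.4,0,0],[0,-0.415,0,0],[0,-0.425,0,0],[0,-0.432,0,0],[0,-0.432,0,0]]'; python3 - <<'E'
from h import *
show();o=robot.get_obs()["position"][:2]-np.array([.4766,.089]);print(o@[.9646,.2639],o@[-.2639,.9646])
E
```

```text
time: 9.43
position: [0.5144, -0.05, 0.0586]
tool_rot: [-0.134, 0.991, 0.003, -0.001]
ft_force: [0.4, 11.9, 8.7]
grip_width: 0.0129
grip_force: 30.0
t 9.4333 pos [ 0.5144 -0.05    0.0586] yaw 105.35 F [ 0.4 11.9  8.7] w 0.0129 gf 30.0 q [-0.32  0.66  1.83  0.01  0.65 -2.16]
-0.00024302665158289495 -0.14403557773819145
```

```bash
python3 -m handwheel '[[0,0,0,0],[0,0,0,0],[0,0,0,0],[0,0,0,0],[0,0,0,0],[0,0,-0.1,0],[0,0,-0.2,0],[0,0,-0.3,0],[0,0,-0.42,0],[-0.1,0.05,-0.42,0.03],[-0.2,0.1,-0.42,0.06],[-0.333,0.13,-0.42,0.09]]' 60 30 && python3 -m handwheel '[[0,0,0,0.25],[0,0,0,0.25],[0,0,0,0.25],[0,0,0,0.25],[0,0,0,0.25],[0,0,0,0.17],[0,0,0,0.16],[0,0,0,0.16],[0,0,0,0.16],[0,0,0,0.16]]' 70 30; python3 - <<'E'
from h import *
show();c=take("wrist","w4.png")
for k in("slide_a","slide_a_label","slot","clamp_knob"):
    for r in vision.outline_of("wrist",k)[:2]: print(k,np.round(r["conf"],2),np.round(r["point"]),atz("w",r["point"],c,.125).round(4),cv2.boundingRect(r["mask"].astype(np.uint8)))
s=take("scene","s3.png")
p=proj(s,[.611,-.024,.08]);print(p)
a=s["frame"][int(p[1])-45:int(p[1])+45,int(p[0])-50:int(p[0])+50,::-1]
a=cv2.resize(a,(500,450),interpolation=3);cv2.imwrite("pics/s3w4.png",np.hstack([a,cv2.resize(c["frame"][110:310,220:355,::-1],(300,450),interpolation=3)]))
E
```

```text
time: 10.43
position: [0.6003, 0.0118, 0.1854]
tool_rot: [0.056, 0.998, -0.0, -0.001]
ft_force: [-0.0, -1.3, 0.1]
grip_width: 0.0522
grip_force: 0.0
time: 11.27
position: [0.6013, 0.0109, 0.1841]
tool_rot: [0.525, 0.851, -0.0, -0.0]
ft_force: [0.3, 0.0, 0.2]
grip_width: 0.061
grip_force: 0.0
t 11.2667 pos [0.6013 0.0109 0.1841] yaw 26.61 F [0.3 0.  0.2] w 0.061 gf 0.0 q [-0.17  0.55  1.54 -0.    1.05 -0.63]
slide_a 0.84 [ 12. 465.] [0.6359 0.1725 0.125 ] (408, 0, 131, 36)
slide_a 0.76 [264. 270.] [ 0.6072 -0.0113  0.125 ] (238, 231, 60, 60)
slot 0.72 [215. 208.] [0.5562 0.0016 0.125 ] (123, 176, 186, 85)
clamp_knob 0.89 [220. 156.] [ 0.5273 -0.0162  0.125 ] (123, 202, 63, 35)
[324.73617528 229.07000716]
```

View pics/s3w4.png

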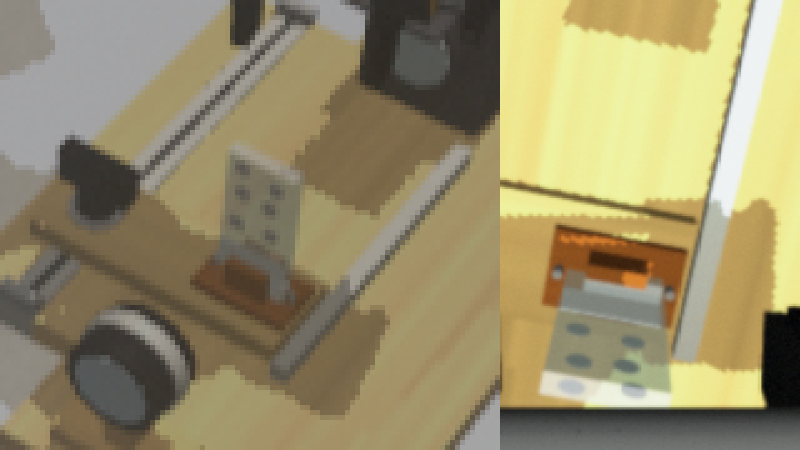

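```bash
python3 - <<'E'
from h import *
plan(.6025,.006,.16,15.25)
a=cv2.imread("pics/w4.png")[200:296,230:310];a=cv2.convertScaleAbs(a,alpha=.9)
cv2.imwrite("pics/w4c.png",cv2.resize(a,(500,600),interpolation=3))
E
```

```text
row [-0.0169 -0.0044  0.0811] 0.0313
```

View pics/w4c.png

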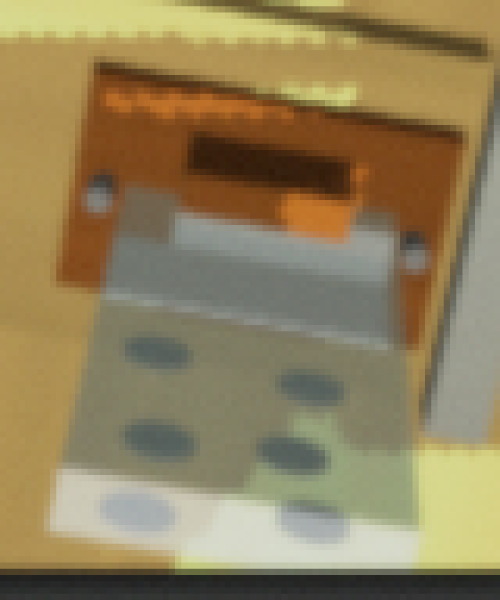

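```bash
python3 - <<'E'
from h import *
o=robot.get_obs();c=dict(vision.camera("wrist"));c["obs"]=o
ex=np.array([.9646,.2639,0]);ey=np.array([-.2639,.9646,0]);s=np.array([.6109,-.0236,0])
for z in(.128,.066,.038):
  for sy in(-.004,.004):
    print(z,sy,[proj(c,s+sx*ex+sy*ey+[0,0,z]).round(1).tolist() for sx in(-.02,.02)])
print("frost line seen",230+105*.16,200+298*.16,230+393*.16,200+347*.16)
plan(.6109,-.0236,.16,15.25);plan(.6109,-.0236,.118,15.25)
E
```

```text
0.128 -0.004 [[236.6, 282.8], [294.4, 293.0]]
0.128 0.004 [[238.5, 272.3], [296.8, 282.7]]
0.066 -0.004 [[245.0, 247.0], [291.1, 255.4]]
0.066 0.004 [[246.6, 238.4], [293.0, 246.9]]
0.038 -0.004 [[247.8, 235.2], [290.0, 243.0]]
0.038 0.004 [[249.3, 227.2], [291.8, 235.1]]
frost line seen 246.8 247.68 292.88 255.52
row [-0.1178 -0.0235  0.0812] 0.0313
row [-0.1178 -0.0235  0.2212] 0.0313
```

```bash
python3 -m handwheel '[[-0.06,-0.01,0.04,0.015],[-0.124,-0.0195,0.081,0.0315],[-0.124,-0.0195,0.081,0.0315],[-0.124,-0.0195,0.081,0.0315],[-0.124,-0.0195,0.12,0.0315],[-0.124,-0.0195,0.16,0.0315],[-0.124,-0.0195,0.19,0.0315],[-0.124,-0.0195,0.207,0.0315],[-0.124,-0.0195,0.207,0.0315],[-0.124,-0.0195,0.207,0.0315]]' 70 10 && python3 -m handwheel '[[0,0,0,0],[0,0,0,0],[0,0,0,0],[0,0,0,0],[0,0,0,0],[0,0,0,0],[0,0,0,0]]' 0 10
```

```text
time: 12.45
position: [0.6124, -0.0243, 0.1216]
tool_rot: [0.608, 0.794, -0.0, -0.001]
ft_force: [-0.0, 0.2, 0.5]
grip_width: 0.0608
grip_force: 0.0
time: 13.03
position: [0.613, -0.0248, 0.1226]
tool_rot: [0.608, 0.794, 0.0, 0.0]
ft_force: [0.3, 0.0, 1.5]
grip_width: 0.04
grip_force: 10.0
```

```bash
python3 -m handwheel '[[0,0,-0.02,0],[0,0,-0.05,0],[0,0,-0.1,0],[0,0,-0.16,0],[0,0,-0.23,0],[0,0,-0.3,0],[0,0,-0.36,0],[0,0,-0.4,0],[0,0,-0.4,0]]' 0 10 && python3 -m handwheel '[[-0.04,-0.03,0,0],[-0.11,-0.08,0,0],[-0.2,-0.14,0,0],[-0.3,-0.21,0,0],[-0.4,-0.28,0,0],[-0.5,-0.35,0,0],[-0.6,-0.42,0,0],[-0.7,-0.49,0,0],[-0.79,-0.553,0,0],[-0.86,-0.6,0,0],[-0.9,-0.63,0,0],[-0.914,-0.64,0,0],[-0.914,-0.64,0,0]]'; python3 - <<'E'
from h import *
show();s=take("scene","s4.png");o=robot.get_obs()["position"];p=proj(s,o-[0,0,.04]);print(p)
a=s["frame"][int(p[1])-50:int(p[1])+50,int(p[0])-40:int(p[0])+60,::-1]
w=take("wrist","w5.png")
cv2.imwrite("pics/s4c.png",np.hstack([cv2.resize(a,(400,400),interpolation=3),cv2.resize(w["frame"][150:300,200:350,::-1],(400,400),interpolation=3)]))
E
```

```text
time: 13.78
position: [0.6147, -0.0251, 0.2463]
tool_rot: [0.608, 0.794, 0.002, 0.003]
ft_force: [0.7, 0.3, -0.1]
grip_width: 0.0404
grip_force: 10.0
time: 14.87
position: [0.498, -0.3402, 0.2414]
tool_rot: [0.609, 0.793, 0.0, -0.001]
ft_force: [0.4, 0.6, 0.1]
grip_width: 0.0398
grip_force: 10.0
t 14.8667 pos [ 0.498  -0.3402  0.2414] yaw 15.01 F [0.4 0.6 0.1] w 0.0398 gf 10.0 q [-0.78  0.49  1.48  0.    1.18 -1.05]
[191.80432599 227.15045071]
```

View pics/s4c.png

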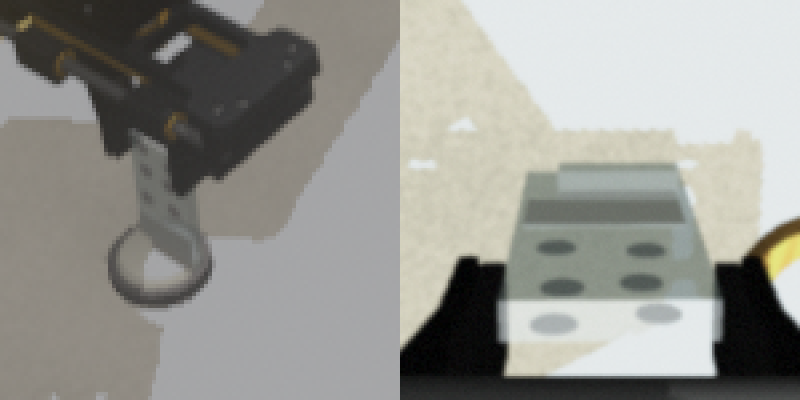

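```bash
python3 -m handwheel '[[0,0,0.06,0],[0,0,0.14,0],[0,0,0.24,0],[0,0,0.34,0],[0,0,0.42,0],[0,0,0.48,0],[0,0,0.51,0],[0,0,0.521,0],[0,0,0.521,0]]' 0 5 && python3 -m handwheel '[[0,0,0.007,0],[0.012,0,0.007,0],[0.024,0,0.007,0],[0.04,0,0.008,0],[0.058,0,0.01,0],[0.076,0,0.014,0],[0.095,0,0.019,0]]' 0 4
```

```text
time: 15.72
position: [0.4995, -0.3386, 0.0859]
tool_rot: [0.607, 0.795, 0.0, -0.0]
ft_force: [-0.0, -0.0, -0.3]
grip_width: 0.0403
grip_force: 5.0
time: 16.3
position: [0.4912, -0.3116, 0.0811]
tool_rot: [0.608, 0.794, -0.0, 0.0]
ft_force: [-1.5, 0.2, 3.6]
grip_width: 0.04
grip_force: 4.0
```

```bash
python3 -m handwheel '[[0.018,0,0.007,0],[0.035,0,0.014,0],[0.052,0,0.023,0],[0.068,0,0.033,0]]' 0 4; python3 - <<'E'
from h import *
show();w=take("wrist","w6.png")
for r in vision.outline_of("wrist","slide_a")[:2]: print(r["conf"],r["point"],cv2.boundingRect(r["mask"].astype(np.uint8)))
o=robot.get_obs()["position"];M=R.from_quat(robot.get_obs()["tool_rot"]).as_matrix()
for nm,f in(("vertical foot",o-[0,0,.083]),("tilted foot",o+M@[-np.sin(.63)*.083,0,np.cos(.63)*.083])): print(nm,proj(w,f))
E
```

```text
time: 16.63
position: [0.4855, -0.291, 0.0704]
tool_rot: [0.608, 0.794, 0.0, -0.001]
ft_force: [-1.9, 1.9, 4.8]
grip_width: 0.0401
grip_force: 4.0
t 16.6333 pos [ 0.4855 -0.291   0.0704] yaw 15.13 F [-1.9  1.9  4.8] w 0.0401 gf 4.0 q [-0.74  0.68  1.71  0.    0.76 -1.  ]
0.63 [262.3, 278.6] (236, 252, 86, 31)
vertical foot [277.12289356 219.92042002]
tilted foot [277.00476179 291.00748727]
```

View pics/w6.png

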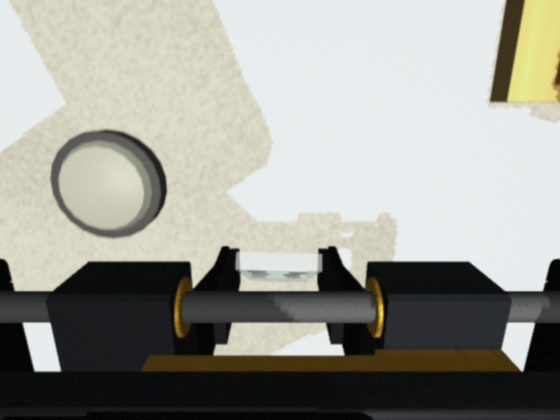

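```bash
python3 -m handwheel '[[0.015,0,0.011,0],[0.029,0,0.023,0],[0.042,0,0.036,0],[0.055,0,0.05,0],[0.066,0,0.065,0],[0.077,0,0.081,0],[0.09,0,0.106,0],[0.1,0,0.133,0],[0.105,0,0.15,0],[0.108,0,0.165,0],[0.11,0,0.178,0],[0.11,0,0.178,0]]' 0 4
```

```text
time: 17.73
position: [0.4774, -0.2603, 0.0161]
tool_rot: [0.608, 0.794, 0.0, -0.0]
ft_force: [-0.2, -0.6, -0.2]
grip_width: 0.0397
grip_force: 4.0
```

```bash
python3 -m handwheel '[[0.001,0,0.01,0],[0.001,0,0.018,0],[0.001,0,0.018,0]]' 0 4 && python3 -m handwheel '[[0,0,0,0],[0,0,0,0],[0,0,0,0],[0,0,0,0],[0,0,-0.05,0],[0,0,-0.15,0],[0,0,-0.28,0],[0,0,-0.4,0],[-0.07,0,-0.5,0],[-0.14,0,-0.5,0],[-0.14,0,-0.5,0],[-0.14,0,-0.5,0]]' 70 10; python3 - <<'E'
from h import *
show();w=take("wrist","w7.png")
for r in vision.outline_of("wrist","slide_a")[:3]:
    b=cv2.minAreaRect(np.argwhere(r["mask"])[:,::-1].astype(np.float32));print(np.round(r["conf"],2),np.round(r["point"]),b,atz("w",b[0][::-1],w,.006))
    for q in cv2.boxPoints(b): print(atz("w",q[::-1],w,.006).round(4))
for r in vision.look_for("wrist","slide_a_label")[:2]: print("label",r,atz("w",r["point"],w,.008))
for r in vision.outline_of("wrist","puck")[:2]:
    b=cv2.fitEllipse(np.argwhere(r["mask"])[:,::-1].astype(np.float32));x,y,ww,h=cv2.boundingRect(r["mask"].astype(np.uint8));print("puck",r["conf"],(x,y,ww,h),atz("w",(y+h/2,x+ww/2),w,.012))
E
```

```text
time: 17.98
position: [0.4776, -0.2604, 0.0113]
tool_rot: [0.608, 0.794, -0.0, 0.0]
ft_force: [0.4, 0.8, 0.2]
grip_width: 0.0401
grip_force: 4.0
time: 18.98
position: [0.4886, -0.3016, 0.1622]
tool_rot: [0.608, 0.794, -0.0, 0.001]
ft_force: [0.1, 1.0, 0.3]
grip_width: 0.0606
grip_force: 0.0
t 18.9833 pos [ 0.4886 -0.3016  0.1622] yaw 15.06 F [0.1 1.  0.3] w 0.0606 gf 0.0 q [-0.75  0.55  1.63  0.    0.96 -1.01]
0.62 [174. 278.] ((278.5, 175.5), (97.0, 45.0), 90.0) [ 0.48476966 -0.28299238  0.006     ]
[ 0.4546 -0.2466  0.006 ]
[ 0.4926 -0.2364  0.006 ]
[ 0.5175 -0.3225  0.006 ]
[ 0.4763 -0.3336  0.006 ]
puck 0.89 (114, 110, 83, 80) [ 0.37485806 -0.28794867  0.012     ]
```

View pics/w7.png

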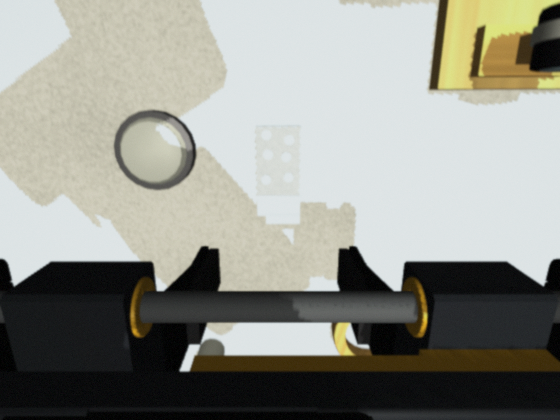

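```bash
python3 - <<'E'
from h import *
plan(.4831,-.2771,.0095,15.25)
c=take("top")
for r in vision.outline_of("top","puck")[:3]: x,y,w,h=cv2.boundingRect(r["mask"].astype(np.uint8));print(r["conf"],(x,y,w,h),atz("t",(y+h/2-.5,x+w/2-.5),c,.012))
E
```

```text
row [0.0734 0.0062 0.5033] -0.0003
0.65 (258, 179, 27, 48) [ 0.56933146 -0.03434387  0.012     ]
```

```bash
python3 -m handwheel '[[0.04,0.003,0.1,0],[0.073,0.006,0.2,0],[0.073,0.006,0.3,0],[0.073,0.006,0.39,0],[0.073,0.006,0.45,0],[0.073,0.006,0.48,0],[0.073,0.006,0.5,0],[0.073,0.006,0.5,0],[0.073,0.006,0.5,0]]' 70 20 && python3 -m handwheel '[[0,0,0,0],[0,0,0,0],[0,0,0,0],[0,0,0,0],[0,0,0,0],[0,0,0,0],[0,0,0,0]]' 0 20 && python3 -m handwheel '[[0,0,-0.02,0],[0,0,-0.08,0],[0,0,-0.16,0],[0,0,-0.25,0],[0,0,-0.33,0],[0,0,-0.38,0],[0,0,-0.385,0],[0,0,-0.385,0]]'; python3 - <<'E'
from h import *
show();w=take("wrist","w8.png")
for r in vision.outline_of("wrist","puck")[:2]:
    x,y,ww,h=cv2.boundingRect(r["mask"].astype(np.uint8));print("puck",r["conf"],(x,y,ww,h),atz("w",(y+h/2,x+ww/2),w,.012))
for r in vision.outline_of("wrist","slide_a")[:2]: print(r["conf"],cv2.boundingRect(r["mask"].astype(np.uint8)))
plan(.3657,-.2504,.124,15.25)
E
```

```text
time: 20.03
position: [0.4849, -0.2793, 0.012]
tool_rot: [0.608, 0.794, -0.0, 0.0]
ft_force: [-0.6, 0.1, 0.6]
grip_width: 0.0609
grip_force: 0.0
time: 20.62
position: [0.4847, -0.2794, 0.0122]
tool_rot: [0.608, 0.794, -0.0, 0.0]
ft_force: [-1.1, 0.2, 5.3]
grip_width: 0.0395
grip_force: 20.0
time: 21.28
position: [0.4849, -0.2794, 0.1279]
tool_rot: [0.608, 0.794, -0.0, 0.001]
ft_force: [-0.3, 0.3, -0.3]
grip_width: 0.0394
grip_force: 20.0
t 21.2833 pos [ 0.4849 -0.2794  0.1279] yaw 15.13 F [-0.3  0.3 -0.3] w 0.0394 gf 20.0 q [-0.72  0.58  1.69  0.    0.87 -0.99]
0.96 (237, 189, 84, 165)
0.51 (344, 0, 216, 120)
row [ 0.1927 -0.3552  0.0067] -0.0003
```

```bash
python3 -m handwheel '[[0.02,-0.04,0.01,0],[0.05,-0.1,0.01,0],[0.09,-0.17,0.01,0],[0.13,-0.25,0.01,0],[0.16,-0.31,0.01,0],[0.18,-0.345,0.01,0],[0.184,-0.355,0.01,0],[0.184,-0.355,0.01,0],[0.184,-0.355,0.01,0]]'; python3 - <<'E'
from h import *
show()
w=take("wrist","w9.png");o=w["obs"];M=R.from_quat(o["tool_rot"]).as_matrix()
for r in vision.outline_of("wrist","slide_a")[:2]: print("slide",r["conf"],cv2.boundingRect(r["mask"].astype(np.uint8)))
for z in(.002,.006,.01): print("clear end",proj(w,o["position"]+M@[.0397,-.02,z]).round(1),proj(w,o["position"]+M@[.0397,.02,z]).round(1))
s=take("scene","s9.png");L=o["position"]+M@[-.0363,0,.002]
print("label",L,proj(s,L),proj(s,[.376,-.288,.023]))
for k in("puck","slide_a_label"):
  for r in vision.outline_of("scene",k)[:3]: print(k,r["conf"],r["point"],cv2.boundingRect(r["mask"].astype(np.uint8)))
s0=cv2.imread("pics/scene1.png")
print(proj(s,[.376+.035,-.288,.0]),[proj(s,[.376+.035*np.cos(a),-.288+.035*np.sin(a),z]).round() .tolist() for a in np.arange(0,6.2,.785) for z in(.0,.016)])
p=proj(s,L).astype(int);sl=(slice(p[1]-50,p[1]+50),slice(p[0]-50,p[0]+50))
cv2.imwrite("pics/s9c.png",np.hstack([cv2.resize(s["frame"][sl][:,:,::-1],(400,400),interpolation=3),cv2.resize(s0[sl],(400,400),interpolation=3)]));print(p)
E
```

```text
time: 22.18
position: [0.3679, -0.2542, 0.1236]
tool_rot: [0.608, 0.794, 0.0, 0.0]
ft_force: [0.1, -0.0, -0.5]
grip_width: 0.0396
grip_force: 20.0
t 22.1833 pos [ 0.3679 -0.2542  0.1236] yaw 15.11 F [ 0.1 -0.  -0.5] w 0.0396 gf 20.0 q [-0.86  0.48  1.97  0.    0.69 -1.12]
slide 0.6 (530, 0, 30, 27)
slide 0.58 (237, 190, 84, 165)
clear end [233.7 195.5] [319.9 195.5]
clear end [234.8 193.4] [318.9 193.4]
clear end [235.7 191.4] [318.  191.4]
label [ 0.37739548 -0.28925376  0.12163939] [186.53461609 212.69040846] [191.02438247 238.21281151]
puck 0.8 [241.3, 190.1] (178, 231, 26, 22)
slide_a_label 0.57 [183.0, 398.3] (394, 181, 13, 11)
[198.97976319 251.6175739 ] [[199.0, 252.0], [198.0, 248.0], [205.0, 245.0], [204.0, 241.0], [203.0, 238.0], [202.0, 234.0], [195.0, 234.0], [194.0, 230.0], [185.0, 236.0], [184.0, 232.0], [179.0, 243.0], [179.0, 239.0], [181.0, 250.0], [180.0, 246.0], [189.0, 254.0], [188.0, 250.0]]
[186 212]
```

View pics/s9c.png

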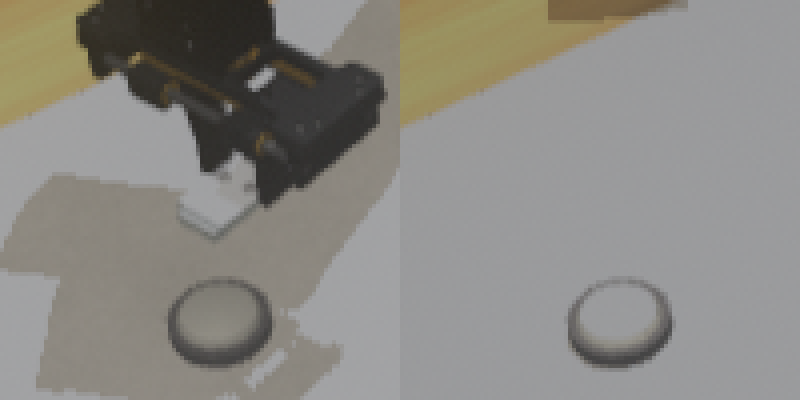

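```bash
python3 -m handwheel '[[0.002,-0.002,0,0],[0.004,-0.004,0,0],[0.004,-0.004,0,0],[0.004,-0.004,0,0],[0.004,-0.004,0,0],[0.004,-0.004,0,0],[0.004,-0.004,0,0]]' && python3 -c "
from h import *
show();print(job.hand_in())"
```

```text
time: 23.02
position: [0.3659, -0.2528, 0.1241]
tool_rot: [0.608, 0.794, -0.0, 0.0]
ft_force: [0.0, -0.2, 0.0]
grip_width: 0.0397
grip_force: 20.0
t 23.0167 pos [ 0.3659 -0.2528  0.1241] yaw 15.13 F [ 0.  -0.2  0. ] w 0.0397 gf 20.0 q [-0.86  0.48  1.98 -0.    0.69 -1.12]
the job is handed in; nothing more can be done
None
```

I handed the job in at 23.0 s: the knob was loosened about 1.5 rad, the carriage drawn to its end stop, and the slide taken out; the gripper now holds it level, label face up, with the frosted end's middle an estimated 2 mm or so off the puck light's centre and about 12 cm above the table (I laid it on the table on the way to turn it label up; no verdict came back).

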